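# Index the canister carousel to the scanner

## Task

Push the carousel's round table on to its next click position so that its red canister comes to rest at the yellow arrow in front of the scanner. Turn it by that one position only, whichever way brings red there directly (the orange-topped posts are there to push on), and keep its two canisters, red and blue, standing in their nests.

Things in the scene. Friction and masses are not known exactly. Their poses are not given: they have to be found in the camera images.
- scan_stop (a point): Stopping point of the canister to be scanned: centre of the nest place facing the scanner, on the turntable's upper face. Fixed to the base; its nest starts empty. +z up; +x points from the turntable's axis (75 mm from here along -x) outwards to a yellow arrow (pointing inwards) 80 to 115 mm on (57 mm above the bench) and a black scanner (60 mm wide, top 99 mm above the bench) 130 to 176 mm on.
- turntable (a joint): Aluminium disc 290 mm across, upper face 60 mm above the bench. Angle in rad, anticlockwise from above positive, 0 at the start. It clicks every 60 degrees: 3 to 5 N along the rim at a post turns it; past half-way the click draws it on, to within 3 degrees. Six push posts, 14 mm thick, tops 170 mm above the bench, 125 mm from the axis, start at 30, 90, ... 330 degrees from scan_stop's +x.
- can_red: Red closed canister with brass bands, 50 mm across, 72 mm high, about 150 g, standing loose in a nest of the turntable, 60 degrees round from scan_stop to one side or the other, 75 mm from the axis (nest: four white fences 14 mm high, 55 mm inside). Origin at the centre of its underside, 60 mm above the bench; z up.
- can_blue: Blue canister with brass bands, same size, standing loose in the nest 60 degrees round on the other side of scan_stop. Origin at the centre of its underside; z up. The other nests are empty.
There are look-alikes about, which are no part of the job. Leave any pink or turquoise look-alike of the can_blue alone.

How it is judged:
By the outcome, as a careful person would: the job done as asked, in the order asked, and still so for the second after the job is handed in, with the robot touching nothing.
It also fails if it takes over 35 s, if anything falls off the work surface, if the arm or the gripper's body presses on something with over 40 N, if the wrist force passes 120 N, or if a joint passes its speed limit or range.

## Robot

A 7-joint arm with a two-finger parallel gripper is mounted at the origin on the work surface. World frame = base frame: x ahead of the robot, y to its left, z up, the work surface at z = 0. Lengths are in mm, angles in rad, forces in N, time in s.
With the tool pointing down it reaches from about 425 to 925 mm from the base axis. Payload 6.8 kg.
Tool frame: the origin (TCP) lies between the finger pads; the fingertips stand 8 mm ahead of it and the grasp point (between the pads) lies 11 mm behind it; z points along the fingers, y is the direction in which the jaws open and shut (so a half turn about z gives the same grasp; the last joint's range is limited). The gripper opens to 88 mm and grips with 3 to 60 N. Pads are 20 mm wide; open, the fingers measure 115 mm over their backs; the gripper's body (75 mm by 178 mm) begins 61 mm behind the grasp point.
Start: joints at [-1.273, 0.477, 0.022, 1.555, -0.011, 1.109, -0.083], TCP at [266.457, 620.2, 230.664] pointing down, gripper open.
Joint ranges: [-2.96, 2.96], [-0.34, 2.1], [-1.41, 1.46], [0.24, 2.44], [-1.37, 4.51], [0.17, 1.92], [-2.96, 2.96]. Speed limits (rad/s): [2.39, 2.39, 3.14, 3.14, 3.14, 3.14, 3.14].

## Interface

Orientations are given as a rotation vector (axis times angle).
In Python, from rig import robot, optics gives the robot as it stands.
- The arm moves only by the shell command python3 -m jog 'ROWS' [FORCE]. ROWS is JSON, a list of rows, each a list of 3 entries, a list of its own where there are three numbers: the turn, a rotation vector about the tool's x, y, z in degrees, then the shift along the tool's x, y, z in cm, then the closure, from 0 (fully open) to 1 (shut). A call has 1 to 8 rows; each row shifts and turns the commanded pose from where the row before left it, along the tool's axes as they then stand; what a row does not reach is not made up. A row lasts 1/12 s, in which the tool goes at most 41.7 mm and 7.16 degrees, less where a joint would pass 70% of its speed; a pose out of reach is approached as far as the arm can. A call with a gripper value outside its range is refused whole. The fingers move at their own pace and stop on an object; FORCE is the grip in N (left out, the last holds). Time passes only in rows, so rows that do not move let the fingers close. It gives the time, the measured TCP pose, the force and the opening at its end, in the units of the state.
- robot.read_state(): the state, without advancing time (a new reading comes with each control period).
- optics.camera(name): name is "side" or "top" or "wrist"; returns (picture, depth): 420x560x3 uint8, red, green, blue; 420x560 float32, mm along the optical axis (not along the pixel's ray), 0 where there is no reading.
- optics.camera_params(name): a dict with "mtx" (3x3 intrinsics, pixels), "R" (3x3) and "t" (3): a world point X has camera coordinates R X + t. Camera axes: x right, y down, z forward; pixel columns grow to the right and rows downward; lengths in mm; the calibration is good to about 2 mm. The wrist camera is an equidistant fisheye: a pixel r from the principal point sees the ray r / f radians off the axis. A picture is of the moment at which its call begins: read the wrist's pose just before it. camera_params takes no time and is no camera call; for the wrist camera it gives the pose at the moment of the call.
- robot.finish_job(): hands the job in, once; it reports no verdict.
The state is a dict: "clock": time; "qpos": joint angles; "joint_velocities": joint speeds; "joint_efforts": joint torques, N m; "position": TCP position; "orientation": TCP orientation; "contact_force": force on the tool from outside, world axes, zero at the start; "ft_torque": the same for the moment, N m; "grip_width": opening from 0.0 (shut) to 1.0 (fully open).
Only numpy, scipy, OpenCV 4.12 (cv2) and the standard library are available. Lean on these libraries where they do the work, as an engineer would, in place of code of your own. Each camera call takes 0.05 s, during which the arm holds its last target. There are 200 camera calls.

## Working session

There is one attempt and no reset: what is moved stays moved. The work goes in short steps, Python scripts to look and compute and a shell command to move; the robot and the scene stay as the last step left them, time stands still between calls to the robot, and variables do not carry over. Pictures are saved under pics/ and viewed, about 8 in all and at most 12, crops included, and the job is handed in when it is done.

```bash
mkdir -p pics
python3 - <<'E'
from rig import robot, optics
import cv2,numpy as np
s=robot.read_state();print({k:np.round(v,3) for k,v in s.items()})
for n in("top","side"):
    p,d=optics.camera(n);cv2.imwrite(f"pics/{n}0.png",p[:,:,::-1]);np.save(f"{n}0.npy",d)
    c=optics.camera_params(n);print(n,c)
E
```

```text
{'clock': np.float64(0.0), 'qpos': array([-1.273,  0.478,  0.022,  1.556, -0.011,  1.109, -0.083]), 'joint_velocities': array([-0.   , -0.   ,  0.001,  0.002, -0.001,  0.   ,  0.   ]), 'joint_efforts': array([-0.0000e+00, -5.8286e+01,  1.5350e+00, -2.7261e+01, -5.4000e-02,
        1.7000e-02,  0.0000e+00]), 'position': array([266.256, 619.672, 229.708]), 'orientation': array([-6.330e-01, -3.077e+00,  3.000e-03]), 'contact_force': array([-0.302, -0.123,  0.177]), 'ft_torque': array([-0.028,  0.035, -0.002]), 'grip_width': np.float64(1.002)}
top {'mtx': array([[466.53443647,   0.        , 282.64514543],
       [  0.        , 466.53443647, 206.20432167],
       [  0.        ,   0.        ,   1.        ]]), 'R': array([[-0.00623546, -0.99988374, -0.01391461],
       [-0.99631621,  0.00740215, -0.08543546],
       [ 0.08552853,  0.01333062, -0.99624654]]), 't': array([ 29.44380988, 662.57918881, 757.26236578])}
side {'mtx': array([[399.8034061 ,   0.        , 276.64463857],
       [  0.        , 399.8034061 , 208.70752258],
       [  0.        ,   0.        ,   1.        ]]), 'R': array([[ 0.909483  , -0.41568094, -0.00707397],
       [-0.33079256, -0.71323647, -0.61795632],
       [ 0.25182725,  0.56436079, -0.7861806 ]]), 't': array([-613.56105931,  257.83146834,  510.7800704 ])}
```

View pics/top0.png

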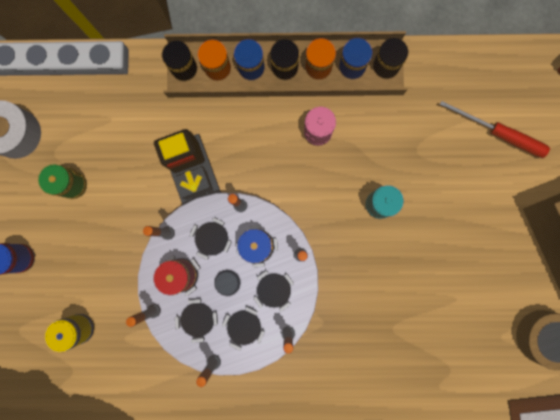

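View pics/side0.png

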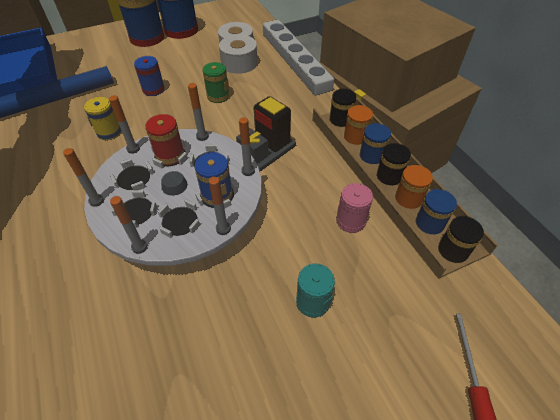

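The top view shows the disc centred near (228,283), red at (172,278), blue at (254,246), the empty scan nest at (211,238) and the arrow at (192,182). World x is up and y is left in this picture, so red must go clockwise (negative). The side view agrees.

```bash
cat > h.py <<'E'
import numpy as np
from rig import robot, optics
def onplane(n,u,v,z):
    c=optics.camera_params(n);R,t,K=c["R"],c["t"],c["mtx"]
    r=R.T@np.linalg.solve(K,[u,v,1.]);o=-R.T@t
    return o+r*(z-o[2])/r[2]
def pol(p,c):
    d=p[:2]-c[:2];return np.hypot(*d),np.degrees(np.arctan2(d[1],d[0]))
E
python3 - <<'E'
from h import *
from scipy.optimize import least_squares
import cv2
P=np.array([onplane("top",u,v,170) for u,v in[(148,231),(234,199),(302,256),(289,348),(201,382),(131,322)]])
im=cv2.imread("pics/top0.png").astype(int);b,g,r=im[...,0],im[...,1],im[...,2]
m=((r>170)&(g>60)&(g<130)&(b<70)).astype(np.uint8); m[:190]=0; m[:,:120]=0;m[:,330:]=0
n,_,st,ce=cv2.connectedComponentsWithStats(m)
for s,c in zip(st[1:],ce[1:]):
    if s[4]>8: print("orange",s[4],c.round(1),onplane("top",*c,165).round(1))
c=P.mean(0);print("centre",c.round(1))
for p in P:print(p.round(1),np.round(pol(p,c),1))
for nm,u,v,z in[("red",172,278,132),("blue",254,246,132),("arrow",192,182,57),("scan",211,238,60),("hub",227,283,65)]:
    p=onplane("top",u,v,z);print(nm,p.round(1),np.round(pol(p,c),1))
d=np.load("top0.npy")
R=optics.camera_params("top");
for u,v in[(190,350),(172,278),(148,231)]:
    x=R["R"].T@(np.linalg.solve(R["mtx"],[u,v,1.])*d[v,u]-R["t"]);print(u,v,x.round(1))
E
```

```text
orange 50 [232.3 198.5] [662.3  93.3 165. ]
orange 61 [146.6 230.7] [618.3 212.4 165. ]
orange 46 [302.  255.7] [582.5  -3.1 165. ]
orange 33 [167.7 279.5] [551. 182. 165.]
orange 70 [129.7 321.8] [493.9 233.3 165. ]
orange 59 [288.4 348.2] [457.9  16.6 165. ]
orange 73 [200.4 382.2] [413.3 135.7 165. ]
centre [538.3 112.6 170. ]
[617.7 209.  170. ] [124.9  50.5]
[661.1  90.3 170. ] [124.9 -10.3]
[582.1  -3.  170. ] [123.7 -69.2]
[459.2  15.7 170. ] [ 125.1 -129.2]
[415.  133.9 170. ] [125.1 170.2]
[494.4 229.9 170. ] [125.2 110.5]
red [550.8 184.4 132. ] [72.8 80.1]
blue [596.2  65.5 132. ] [ 74.7 -39.1]
arrow [701.1 172.5  57. ] [173.5  20.2]
scan [609.5 140.2  60. ] [76.4 21.2]
hub [538.  113.5  65. ] [  0.9 104.5]
190 350 [432.8 172.7  58. ]
172 278 [550.9 183.7 134.5]
148 231 [617.6 208.6 171.2]
```

Run:
```python
from h import *
import cv2
for n in("side","top"):
    d=np.load(n+"0.npy");c=optics.camera_params(n);v,u=np.nonzero(d>0)
    X=(np.linalg.solve(c["mtx"],np.stack([u,v,np.ones_like(u)]).astype(float))*d[v,u]-c["t"][:,None]).T@c["R"]
    a,b=np.array([266,620.]),np.array([495,230.]);w=(b-a)/np.linalg.norm(b-a)
    s=(X[:,:2]-a)@w;l=(X[:,:2]-a)@[-w[1],w[0]]
    for k in range(-100,560,60):
        q=X[(s>k)&(s<k+60)&(abs(l)<130)]
        print(n,k,len(q),q[:,2].max().round() if len(q) else None)
p,d=optics.camera("wrist");cv2.imwrite("pics/w0.png",p[:,:,::-1])
```

```text
side -100 541 8.0
side -40 397 51.0
side 20 664 51.0
side 80 2256 52.0
side 140 2610 42.0
side 200 1746 4.0
side 260 2070 76.0
side 320 2633 75.0
side 380 499 62.0
side 440 2605 172.0
side 500 4959 172.0
top -100 0 None
top -40 0 None
top 20 0 None
top 80 220 3.0
top 140 2732 5.0
top 200 4377 5.0
top 260 4826 78.0
top 320 5961 77.0
top 380 4081 64.0
top 440 4946 173.0
top 500 6392 174.0
```

View pics/w0.png

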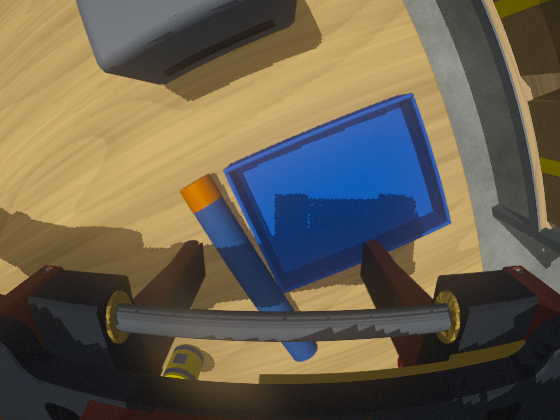

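The wrist view shows only low things (a blue tray, a tube) below the start. The corridor at tip height 222 is clear, since nothing exceeds the 170 mm posts. Next I move above the post at about 110° (495,230).

```bash
python3 -m jog '[[[0,0,0],[-2.27,-1.68,0],0.6],[[0,0,0],[-2.27,-1.68,0],0.6],[[0,0,0],[-2.27,-1.68,0],0.6],[[0,0,0],[-2.27,-1.68,0],0.6],[[0,0,0],[-2.27,-1.68,0],0.6],[[0,0,0],[-2.27,-1.68,0],0.6],[[0,0,0],[-2.27,-1.68,0],0.6],[[0,0,0],[-2.27,-1.68,0],0.6]]' 10
python3 -m jog '[[[0,0,0],[-2.27,-1.68,0],0.6],[[0,0,0],[-2.27,-1.68,0],0.6],[[0,0,0],[-2.27,-1.68,0],0.6],[[0,0,0],[-2.27,-1.68,0],0.6],[[0,0,0],[-2.27,-1.68,0],0.6],[[0,0,0],[-2.27,-1.68,0],0.6],[[0,0,0],[-2.27,-1.68,0],0.6],[[0,0,0],[-2.27,-1.68,0],0.6]]'
python3 -m jog '[[[0,0,5.8],[0,0,0],0.6],[[0,0,5.8],[0,0,0],0.6],[[0,0,5.8],[0,0,0],0.6],[[0,0,5.8],[0,0,0],0.6],[[0,0,5.8],[0,0,0],0.6],[[0,0,5.8],[0,0,0],0.6],[[0,0,5.8],[0,0,0],0.6],[[0,0,5.8],[0,0,0],0.6]]'
cat >> h.py <<'E'
from scipy.spatial.transform import Rotation as Ro
def where(target=None):
    s=robot.read_state();R=Ro.from_rotvec(s["orientation"]).as_matrix()
    print("t",round(float(s["clock"]),2),"pos",s["position"].round(1),"ydir",np.degrees(np.arctan2(R[1,1],R[0,1])).round(1),"tilt",R[2].round(3),"F",s["contact_force"].round(1),"w",round(float(s["grip_width"]),2),"q7",s["qpos"][6].round(2))
    print("polar",np.round(pol(s["position"],np.array([538.3,112.6])),1))
    if target is not None: print("tool shift cm",(R.T@(np.array(target)-s["position"])/10).round(2))
E
python3 -c "
from h import *
where([494.7,229.8,150])"
```

```text
clock: 0.82
position: [380.6, 423.6, 230.5]
orientation: [-0.633, -3.077, 0.001]
contact_force: [0.0, -0.7, 0.3]
grip_width: 0.433
clock: 1.48
position: [494.4, 228.5, 230.5]
orientation: [-0.633, -3.077, 0.0]
contact_force: [0.8, -0.1, 0.5]
grip_width: 0.401
clock: 2.15
position: [493.8, 229.8, 230.4]
orientation: [-1.8, -2.574, 0.001]
contact_force: [0.8, -0.3, 1.0]
grip_width: 0.403
t 2.15 pos [493.8 229.8 230.4] ydir 20.1 tilt [-0.    -0.001 -1.   ] F [ 0.8 -0.3  1. ] w 0.4 q7 -0.1
polar [125.3 110.8]
tool shift cm [-0.03  0.09  8.04]
```

```bash
python3 -m jog '[[[0,0,0],[0,0.02,1],0.6],[[0,0,0],[0,0.02,1],0.6],[[0,0,0],[0,0.02,1],0.6],[[0,0,0],[0,0,1],0.6]]'
python3 - <<'E'
from h import *
import cv2
where([494.7,229.8,150])
p,d=optics.camera("wrist");cv2.imwrite("pics/w1.png",p[:,:,::-1])
E
```

```text
clock: 2.48
position: [494.1, 229.8, 189.0]
orientation: [-1.791, -2.58, 0.002]
contact_force: [-0.3, 0.1, -0.3]
grip_width: 0.399
t 2.48 pos [494.1 229.8 189. ] ydir 20.5 tilt [-0.    -0.001 -1.   ] F [-0.3  0.1 -0.3] w 0.4 q7 -0.08
polar [125.3 110.7]
tool shift cm [-0.02  0.06  3.9 ]
```

View pics/w1.png

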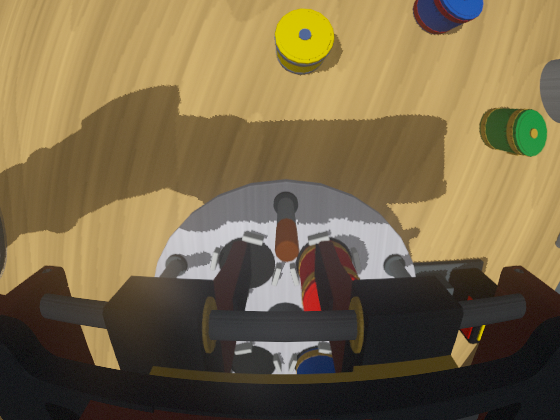

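The post top at (286,250) is centred between the fingers (edges at 235 and 340). I'll descend, then follow the arc clockwise.

```bash
python3 -m jog '[[[0,0,0],[0,0.05,1.3],0.6],[[0,0,0],[0,0,1.3],0.6],[[0,0,0],[0,0,1.3],0.6],[[0,0,0],[0,0,0],0.6]]'
python3 -m jog '[[[0,0,2.5],[0,0.545,0],0.6],[[0,0,2.5],[0,0.545,0],0.6],[[0,0,2.5],[0,0.545,0],0.6],[[0,0,2.5],[0,0.545,0],0.6],[[0,0,2.5],[0,0.545,0],0.6],[[0,0,2.5],[0,0.545,0],0.6]]'
python3 -c "
from h import *
where()"
```

```text
clock: 2.87
position: [493.4, 229.3, 148.9]
orientation: [-1.792, -2.578, 0.007]
contact_force: [-0.6, -0.4, 0.1]
grip_width: 0.397
clock: 3.37
position: [526.0, 237.8, 151.6]
orientation: [-2.116, -2.32, 0.003]
contact_force: [-1.9, -0.5, 1.1]
grip_width: 0.405
t 3.37 pos [526.  237.8 151.6] ydir 5.3 tilt [-0.001 -0.002 -1.   ] F [-1.9 -0.5  1.1] w 0.41 q7 -0.27
polar [125.8  95.6]
```

```bash
python3 -m jog '[[[0,0,2.5],[0,0.545,0],0.6],[[0,0,2.5],[0,0.545,0],0.6],[[0,0,2.5],[0,0.545,0],0.6],[[0,0,2.5],[0,0.545,0],0.6],[[0,0,2.5],[0,0.545,0],0.6],[[0,0,2.5],[0,0.545,0],0.6],[[0,0,2.5],[0,0.545,0],0.6],[[0,0,2.5],[0,0.545,0],0.6]]'
python3 - <<'E'
from h import *
import cv2
where()
p,d=optics.camera("side");cv2.imwrite("pics/s1.png",p[:,:,::-1])
E
```

```text
clock: 4.03
position: [569.6, 235.3, 151.7]
orientation: [-2.487, -1.918, 0.003]
contact_force: [-1.9, -1.2, 0.3]
grip_width: 0.4
t 4.03 pos [569.6 235.3 151.7] ydir -14.7 tilt [-0.001 -0.002 -1.   ] F [-1.9 -1.2  0.3] w 0.4 q7 -0.52
polar [126.6  75.7]
```

View pics/s1.png

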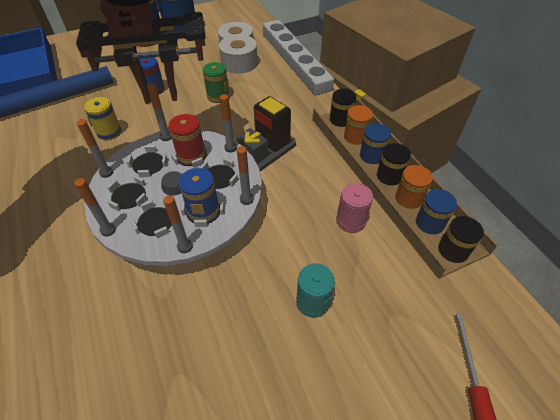

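The table has turned about 30° clockwise with both canisters upright, red at (187,140) and blue at (199,195). I'll continue the arc to the next click.

```bash
python3 -m jog '[[[0,0,2.5],[0.03,0.545,0],0.6],[[0,0,2.5],[0.03,0.545,0],0.6],[[0,0,2.5],[0.03,0.545,0],0.6],[[0,0,2.5],[0.03,0.545,0],0.6],[[0,0,2.5],[0.03,0.545,0],0.6],[[0,0,2.5],[0.03,0.545,0],0.6]]'
python3 -m jog '[[[0,0,2.5],[0,0.545,0],0.6],[[0,0,2.5],[0,0.545,0],0.6],[[0,0,2.5],[0,0.545,0],0.6],[[0,0,2.5],[0,0.545,0],0.6],[[0,0,0],[0,0,0],0.6],[[0,0,0],[0,0,0],0.6],[[0,0,0],[0,0,0],0.6],[[0,0,0],[0,0,0],0.6]]'
python3 - <<'E'
from h import *
import cv2
where()
for n in("side","wrist"):
    p,d=optics.camera(n);cv2.imwrite(f"pics/{n}2.png",p[:,:,::-1])
E
```

```text
clock: 4.58
position: [601.8, 225.3, 152.0]
orientation: [2.716, 1.578, 0.001]
contact_force: [2.4, -0.1, -0.6]
grip_width: 0.403
clock: 5.25
position: [618.9, 214.1, 151.7]
orientation: [-2.842, -1.339, 0.0]
contact_force: [0.4, 1.0, -0.2]
grip_width: 0.401
t 5.25 pos [618.9 214.1 151.7] ydir -39.6 tilt [ 0. -0. -1.] F [ 0.4  1.  -0.2] w 0.4 q7 -0.82
polar [129.6  51.5]
```

View pics/wrist2.png

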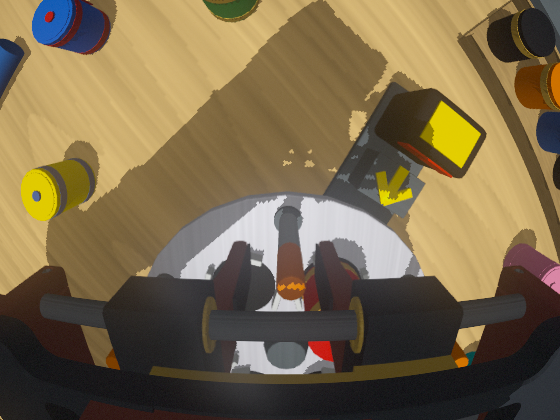

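View pics/side2.png

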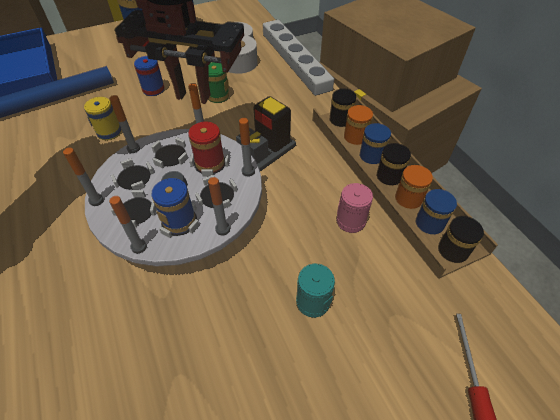

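Both views agree that the posts are back at their indexed places and red faces the scanner. The post sits free between the fingers, with the force near 0. I'll lift straight up and then back off.

```bash
python3 -m jog '[[[0,0,0],[0,0,-1],0.6],[[0,0,0],[0,0,-1],0.6],[[0,0,0],[0,0,-1],0.6],[[0,0,0],[0,0,-1.5],0.6],[[0,0,0],[0,0,-1.5],0.6],[[0,0,0],[0,0,-2],0.6],[[0,0,0],[0,0,-2],0.6],[[0,0,0],[0,0,-2],0.6]]'
python3 -m jog '[[[0,0,0],[-1,-2.5,0],0.6],[[0,0,0],[-1,-2.5,0],0.6],[[0,0,0],[-1,-2.5,0],0.6],[[0,0,0],[-1,-2.5,0],0.6],[[0,0,0],[-1,-2.5,0],0.6],[[0,0,0],[-1,-2.5,0],0.6],[[0,0,0],[-1,-2.5,0],0.6],[[0,0,0],[-1,-2.5,0],0.6]]'
python3 -m jog '[[[0,0,0],[-1,-2,0],0.6],[[0,0,0],[-1,-2,0],0.6],[[0,0,0],[-1,-2,0],0.6],[[0,0,0],[0,0,0],0.6],[[0,0,0],[0,0,0],0.6]]'
python3 - <<'E'
from h import *
import cv2
where()
p,d=optics.camera("top");cv2.imwrite("pics/top3.png",p[:,:,::-1])
E
```

```text
clock: 6.02
position: [619.5, 213.5, 274.0]
orientation: [2.843, 1.336, 0.002]
contact_force: [0.1, 0.3, -0.2]
grip_width: 0.402
clock: 6.68
position: [413.4, 279.9, 272.9]
orientation: [-2.843, -1.335, -0.002]
contact_force: [0.3, -0.6, -0.3]
grip_width: 0.399
clock: 7.1
position: [348.6, 295.4, 272.8]
orientation: [-2.84, -1.339, -0.002]
contact_force: [-0.2, 0.3, -0.7]
grip_width: 0.401
t 7.1 pos [348.6 295.4 272.8] ydir -39.5 tilt [ 0.002 -0.001 -1.   ] F [-0.2  0.3 -0.7] w 0.4 q7 -1.49
polar [263.4 136.1]
```

View pics/top3.png

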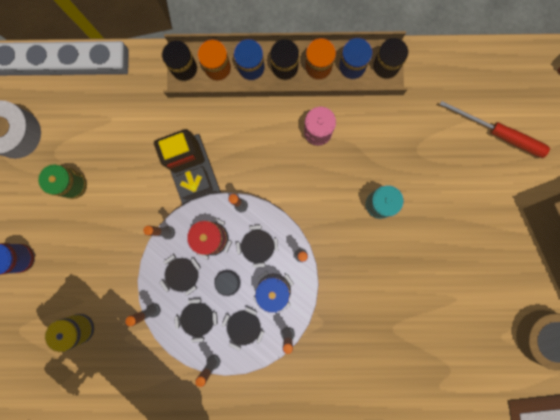

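Run:
```python
from h import *
c=np.array([538.3,112.6])
for nm,u,v,z in[("red",205,238,132),("blue",272,295,132),("post",149,231,170),("post",234,199,170),("post",201,382,170),("post",302,256,170)]:
    p=onplane("top",u,v,z);print(nm,p.round(1),np.round(pol(p,c),1))
robot.finish_job()
```

```text
red [608.2 136.9 132. ] [74.1 19.2]
blue [525.8  39.6 132. ] [ 74.  -99.7]
post [617.7 207.6 170. ] [123.8  50.1]
post [661.1  90.3 170. ] [124.8 -10.3]
post [415.  133.9 170. ] [125.1 170.2]
post [582.1  -3.  170. ] [123.6 -69.2]
the job is handed in; nothing more can be done
```

I turned the table clockwise by one click, and red now rests in the nest at the yellow arrow. I did this by straddling one post with half-closed fingers and following the arc, then lifting clear and backing away. The job is handed in; it took about 7 s of the 35 s allowed.

- **Red:** it stands 74 mm from the axis at 19.2°, against a scan-stop direction of about 20.4°.
- **Blue:** it stands in its nest at −99.7°, having moved the same 60°.
- **Table:** the posts are within about 0.5° of their starting angles, so the table settled on the click.
- **Contact:** the readings I took during the push stayed under 3 N. The gripper was clear of everything at the end, and the look-alikes were not touched.

No check failed. During the last part of the arc the tool drifted about 5 mm outwards, with no visible effect.

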